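Clamp a brake rotor flat: crisscross knobs in two passes

ROBOT

A 6-joint arm with a two-finger parallel gripper is mounted at the origin on a cart in front of the work surface, level with it; the furniture and walls round the work are solid. World frame = base frame: x ahead of the robot, y to its left, z up, the work surface at z = 0. Lengths are in m, angles in degrees, forces in N, time in s.
With the tool pointing down it reaches from about 0.3 to 0.75 m from the base axis. Payload 8.5 kg.
Tool frame: the origin (TCP) lies at the very end of the fingers, on their centre line; the grasp point (between the pads) lies 19 mm behind it; z points along the fingers, y is the line along which they close (so a half turn about z gives the same grasp; the last joint's range is limited). The gripper opens to 85 mm and grips with 20 to 120 N. Pads are 22 mm wide; open, the fingers measure 114 mm over their backs; the gripper's body (76 mm by 85 mm) begins 54 mm behind the grasp point. The pads swing forward as they close: fully open they stand 13 mm farther back than shut.
Start: joints at [-84.586, 21.807, 74.336, -0, 83.858, -12.336], TCP at [0.168, -0.524, 0.2] pointing down, gripper open.
Joint ranges: [-178.18, 178.18], [-50.72, 133.34], [12.68, 142.11], [-81.47, 261.47], [9.98, 163.14], [-165.26, 165.26]. Speed limits (degrees/s): [136.94, 136.94, 180, 180, 180, 180].

INTERFACE

Orientations are given as a 3x3 rotation matrix whose columns are the frame's x, y, z axes.
In Python, from rig import observe, cams, ticket gives the robot as it stands.
- The arm moves only by the tool move_arm, never from a script. Its arguments are lists of equal length, an entry for each row: "jaw": the finger opening in cm, from 0 to 8.54; "dp": the shift along the tool's x, y, z in cm, a list of three; "turn": the turn, a rotation vector about the tool's x, y, z in rad, a list of three. In form: {"jaw": [jaw, ...], "dp": [[tx, ty, tz], ...], "turn": [[wx, wy, wz], ...]}. A call has 1 to 12 rows; each row shifts and turns the commanded pose from where the row before left it, along the tool's axes as they then stand; what a row does not reach is not made up. A row lasts 1/12 s, in which the tool goes at most 41.7 mm and 7.16 degrees, less where a joint would pass 70% of its speed; a pose out of reach is approached as far as the arm can. A call is refused whole if a number of a shift passes 4.17 or a number of a turn 0.125, either way. A call with a gripper value outside its range is refused whole. The fingers move at their own pace and stop on an object; "force" is the grip in N (left out, the last holds). Time passes only in rows, so rows that do not move let the fingers close. It gives the time, the measured TCP pose, the force, the opening and the grip force at its end, in the units of the state.
- observe(): the state, without advancing time (a new reading comes with each control period).
- cams.get_image(name): name is "scene" or "top" or "wrist"; returns (picture, depth): 384x512x3 uint8, red, green, blue; 384x512 float32, m along the optical axis (not along the pixel's ray), 0 where there is no reading.
- cams.calibration(name): a dict with "vertical_fov" (degrees; the focal length in pixels is half the picture's height over the tangent of half this angle, whatever the lens; pixels are square), "cx", "cy" (the principal point, pixels), "view" (4x4, takes a point from world to camera coordinates); the wrist camera has in their place "tool_from_camera" (4x4, takes a point from camera to tool coordinates, whose origin is the TCP and whose axes are the flange's). Camera axes: x right, y up, looking along -z (the intrinsics and any distortion apply to the point x, -y, -z); pixel columns grow to the right and rows downward; lengths in m; the calibration is good to about 2 mm. A picture is of the moment at which its call begins: read the wrist's pose just before it. calibration takes no time and is no camera call.
- ticket.close_job(): hands the job in; it is judged then, once.
Trained networks look in the newest picture that a camera, given by its name, has taken for a name from the list of things; names that differ only in an ending like _2 or _b are one class to them, and where a whole thing is asked for, a point or a joint stands for the part that bears it (a point fixed in the world has none). Each returns a list of dicts, best first, with "p" (0 to 1); they miss things now and then, are a little off and sometimes report something else, mostly with a low value. They report only what shows in the picture. A call takes as long as a camera call.
- cams.spot_in(camera, query): "box" ([centre column, centre row, width, height] as shares, 0 to 1, of the picture: columns of its width, rows of its height, round what is visible of it).
- cams.outline_of(camera, query): "mask" (384x512 bool, what is visible of it) and "box" ([centre column, centre row, width, height] as shares, 0 to 1, of the picture: columns of its width, rows of its height, round what is visible of it).
- cams.mark_of(camera, query): "location" ([column, row] as shares, 0 to 1, of the picture: columns of its width, rows of its height: a listed point, or the origin of a listed thing).
The state is a dict: "time_s": time; "q": joint angles; "qvel": joint speeds; "joint_efforts": joint torques, N m; "position": TCP position; "tool_rot": TCP orientation; "ft_force": force on the tool from outside, world axes, zero at the start; "wrist_torque": the same for the moment, N m; "grip_width": finger opening in m; "gripper_force": force on a finger pad.
Only numpy, scipy, OpenCV 4.12 (cv2) and the standard library are available. Lean on these libraries where they do the work, as an engineer would, in place of code of your own. Each camera call takes 0.05 s, during which the arm holds its last target. There are 200 camera calls.

TASK

Finish clamping the brake rotor in the round fixture. Its four knobs tighten clockwise in two passes: two opposite knobs already stand at the half-way mark (single bar), so first bring the two loose ones to the half-way mark as well, no farther, and only then tighten all four fully, to the double bar, crisscross: after each knob the one straight opposite, not a neighbour, then the other pair. Leave the other things on the bench where they lie.

Things in the scene. Friction and masses are not known exactly. Their poses are not given: they have to be found in the camera images.
- fixture: round clamping fixture bolted to the bench: grey base disc 244 mm across, 18 mm high, under a bare aluminium clamp ring (240 mm outside, 112 mm window, top 30 mm above the bench) that presses a thin steel brake rotor flat. Origin: centre of the underside, z up. Four black knobs with upright axes stand on it 85 mm from the centre: knob_0 at its +x, knob_1 +y, knob_2 -x, knob_3 -y
- knob_0 (a joint): turn of knob_0 (opposite knob_2), rad, growing clockwise from above: 0 loose, nose pointing straight away from the fixture's centre; 0.785 half way, nose at the single dark bar on the ring; 1.57 fully tight, nose at the double dark bar; solid stop at 1.6. Even friction 0.08 N m; stays where left
- knob_0_grip (a point): point on the axis of knob_0, 60 mm above the bench, the height to grip. The black grip is an upright flat bar 14 mm thick, 44 mm long, 42 to 72 mm above the bench, with a narrower nose (8 mm) at one end reaching 28 mm from the axis; pinch it across its thickness. Neighbouring knobs are 120 mm apart. Site x points along the bar to the nose, z up
- knob_1 (a joint): turn of knob_1 (opposite knob_3), rad, growing clockwise from above: 0 loose, nose pointing straight away from the fixture's centre; 0.785 half way, nose at the single dark bar on the ring; 1.57 fully tight, nose at the double dark bar; solid stop at 1.6. Even friction 0.08 N m; stays where left
- knob_1_grip (a point): point on the axis of knob_1, 60 mm above the bench, the height to grip. The black grip is an upright flat bar 14 mm thick, 44 mm long, 42 to 72 mm above the bench, with a narrower nose (8 mm) at one end reaching 28 mm from the axis; pinch it across its thickness. Neighbouring knobs are 120 mm apart. Site x points along the bar to the nose, z up
- knob_2 (a joint): turn of knob_2 (opposite knob_0), rad, growing clockwise from above: 0 loose, nose pointing straight away from the fixture's centre; 0.785 half way, nose at the single dark bar on the ring; 1.57 fully tight, nose at the double dark bar; solid stop at 1.6. Even friction 0.08 N m; stays where left
- knob_2_grip (a point): point on the axis of knob_2, 60 mm above the bench, the height to grip. The black grip is an upright flat bar 14 mm thick, 44 mm long, 42 to 72 mm above the bench, with a narrower nose (8 mm) at one end reaching 28 mm from the axis; pinch it across its thickness. Neighbouring knobs are 120 mm apart. Site x points along the bar to the nose, z up
- knob_3 (a joint): turn of knob_3 (opposite knob_1), rad, growing clockwise from above: 0 loose, nose pointing straight away from the fixture's centre; 0.785 half way, nose at the single dark bar on the ring; 1.57 fully tight, nose at the double dark bar; solid stop at 1.6. Even friction 0.08 N m; stays where left
- knob_3_grip (a point): point on the axis of knob_3, 60 mm above the bench, the height to grip. The black grip is an upright flat bar 14 mm thick, 44 mm long, 42 to 72 mm above the bench, with a narrower nose (8 mm) at one end reaching 28 mm from the axis; pinch it across its thickness. Neighbouring knobs are 120 mm apart. Site x points along the bar to the nose, z up
- side_cutters: side cutters with blue handles, 136x63x12 mm, lying on the bench; origin at the centre of the underside
- adjustable_spanner: steel adjustable spanner, 198x43x10 mm, lying on the bench; origin at the centre of the underside
- brake_pad_box: small red and white carton, 60x90x28 mm, on the bench; origin at the centre of the underside

How it is judged:
By the outcome, as a careful person would: the job done as asked, in the order asked, and still so for the second after the job is handed in, with the robot touching nothing.
It also fails if it takes over 64 s, if anything falls off the work surface, if the arm or the gripper's body presses on something with over 40 N, if the wrist force passes 120 N, or if a joint passes its speed limit or range.

## Working session

There is one attempt and no reset: what is moved stays moved. The work goes in short steps, Python scripts to look and compute and a tool call to move; the robot and the scene stay as the last step left them, time stands still between calls to the robot, and variables do not carry over. Pictures are saved under pics/ and viewed, at most 10 in all, crops included, and the job is handed in when it is done.

Besides the shell and the picture viewer there is one more tool, called after ">>>" as name(argument=value, ...) on one line, values as JSON. move_arm: Moves the arm, as the interface text tells. Its arguments: {"type":"object","properties":{"jaw":{"type":"array","items":{"type":"number"}},"dp":{"type":"array","items":{"type":"array","items":{"type":"number"}}},"turn":{"type":"array","items":{"type":"array","items":{"type":"number"}}},"force":{"type":"number"}},"required":["jaw","dp","turn"]}

```bash
mkdir -p pics
cat > h.py <<'E'
import numpy as np, cv2
from rig import observe, cams, ticket
def ray(name,u,v,z):
    c=cams.calibration(name); f=192/np.tan(np.radians(c['vertical_fov'])/2)
    d=np.array([(u-c['cx'])/f,-(v-c['cy'])/f,-1.])
    if name=='wrist':
        s=observe(); T=np.eye(4); T[:3,:3]=s['tool_rot']; T[:3,3]=s['position']; M=T@np.array(c['tool_from_camera'])
    else: M=np.linalg.inv(np.array(c['view']))
    o=M[:3,3]; w=M[:3,:3]@d
    return o+w*(z-o[2])/w[2]
def save(name,fn,crop=None,scale=1):
    im,d=cams.get_image(name); p=im[:,:,::-1]
    if crop: p=p[crop[1]:crop[3],crop[0]:crop[2]]
    cv2.imwrite('pics/'+fn,cv2.resize(p,None,fx=scale,fy=scale,interpolation=cv2.INTER_CUBIC)); return im,d
E
python3 - <<'E'
from h import *
s=observe();print(s['tool_rot'],s['position'])
for n in ['top','scene']:
    im,d=save(n,n+'.png',scale=1.5); c=cams.calibration(n); print({k:v for k,v in c.items()})
    for q in ['fixture','knob_0','knob_0_grip']:
        for r in cams.mark_of(n,q): 
            u,v=r['location'][0]*512,r['location'][1]*384; print(n,q,round(r['p'],2),round(u,1),round(v,1),ray(n,u,v,0 if q=='fixture' else .06).round(4))
E
```

```text
[[ 9.52406801e-01  3.04829895e-01 -1.42743778e-04]
 [ 3.04829761e-01 -9.52405679e-01  1.49628376e-03]
 [ 3.20162038e-04 -1.46858338e-03 -9.99998870e-01]] [ 0.16762924 -0.52346182  0.19979231]
{'vertical_fov': 46.72916408492861, 'cx': 260.2802082995627, 'cy': 190.2972957113225, 'view': array([[ 0.01189261, -0.99970031,  0.02139764, -0.01454656],
       [ 0.99491485,  0.01397064,  0.09974595, -0.52909725],
       [-0.10001499,  0.02010259,  0.99478283, -1.37339058],
       [ 0.        ,  0.        ,  0.        ,  1.        ]])}Traceback (most recent call last):
  File "<stdin>", line 6, in <module>
ValueError: it knows: adjustable_spanner, brake_pad_box, fixture, knob_0_grip, knob_1_grip, knob_2_grip, knob_3_grip, side_cutters
```

Run:
```python
from h import *
for n in ['top','scene']:
    im,d=save(n,n+'.png',scale=1.5); np.save('pics/'+n+'.npy',im); np.save('pics/'+n+'_d.npy',d)
    for q in ['fixture','knob_0_grip']:
        for r in cams.mark_of(n,q): 
            u,v=r['location'][0]*512,r['location'][1]*384; print(n,q,round(r['p'],2),round(u,1),round(v,1),ray(n,u,v,0 if q=='fixture' else .06).round(4))
```

```text
top fixture 0.65 232.5 182.7 [0.5552 0.0813 0.    ]
top knob_0_grip 0.56 242.5 156.2 [0.6312 0.0494 0.06  ]
scene fixture 0.58 228.5 225.6 [0.5522 0.0927 0.    ]
scene knob_0_grip 0.65 209.4 195.9 [0.6366 0.0582 0.06  ]
scene knob_0_grip 0.24 249.0 229.0 [0.4683 0.1158 0.06  ]
```

View pics/top.png

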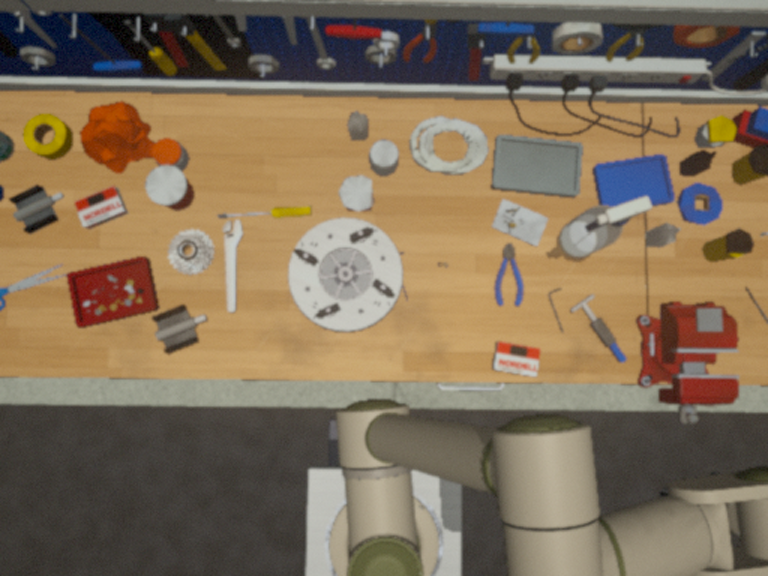

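View pics/scene.png

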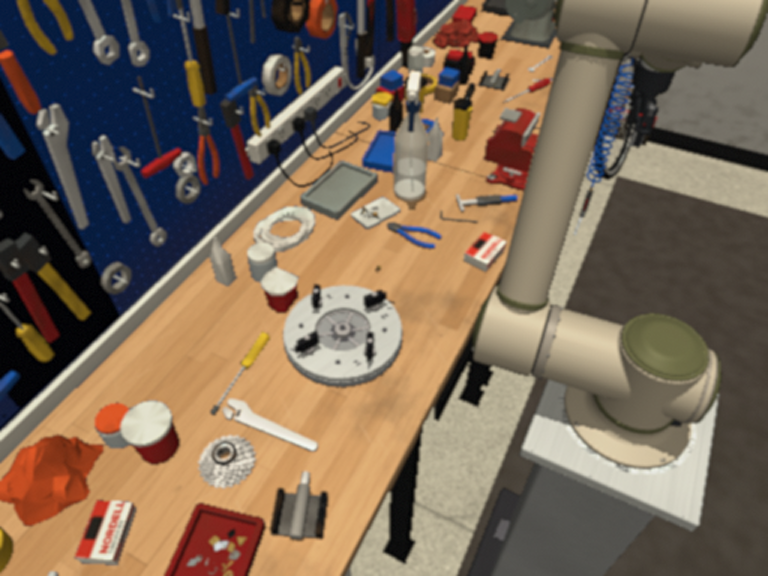

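The top view shows the fixture centred at about (345,274) in the enlarged picture, with knobs at about (360,235), (382,290), (328,310) and (306,257). The scene view agrees. I'll get the wrist camera's mounting and then move over the fixture.

Run:
```python
from h import *
im=np.load('pics/top.npy')
cv2.imwrite('pics/topc.png',cv2.resize(im[135:230,180:280,::-1],None,fx=6,fy=6,interpolation=cv2.INTER_CUBIC))
c=cams.calibration('wrist');print(c)
s=observe();R=s['tool_rot']
for x in [(360,235),(382,290),(328,310),(306,257),(345,274)]: print(ray('top',x[0]/1.5,x[1]/1.5,.06).round(3))
print(R.T@(np.array([.5,.083,.3])-s['position']))
```

```text
{'vertical_fov': 63.86573026376514, 'cx': 254.71314708281074, 'cy': 191.53335377986565, 'tool_from_camera': array([[ 7.72715285e-04,  9.60646050e-01,  2.77774312e-01,
         7.08862320e-02],
       [ 9.99999241e-01, -1.00878770e-03,  7.06952423e-04,
        -2.22474898e-04],
       [ 9.59346364e-04,  2.77773555e-01, -9.60646101e-01,
        -1.73823969e-01],
       [ 0.00000000e+00,  0.00000000e+00,  0.00000000e+00,
         1.00000000e+00]])}
[0.63  0.057 0.06 ]
[0.516 0.01  0.06 ]
[0.474 0.12  0.06 ]
[0.582 0.167 0.06 ]
[0.548 0.086 0.06 ]
[ 0.50150172 -0.47655592 -0.09953165]
```

View pics/topc.png

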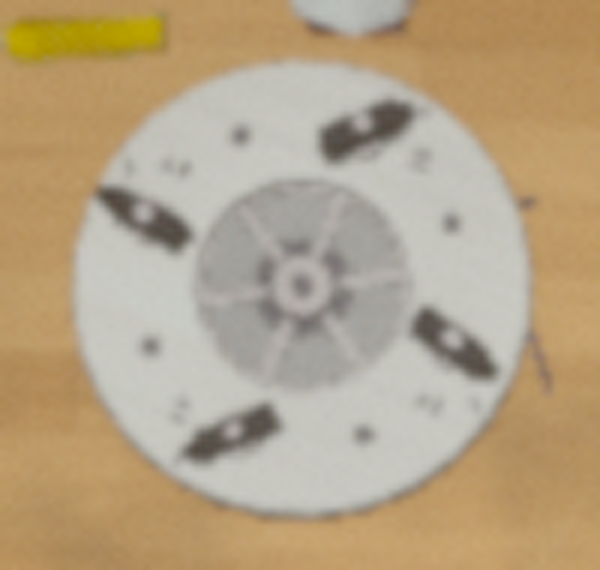

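The crop shows the fixture centre at (302,285). The knobs at (365,125) and (233,430) are at about half way. The ones at (453,342) and (145,213) are nearly loose. Moving the wrist camera over it now.

>>> move_arm(jaw=[5, 5, 5, 5, 5, 5, 5, 5, 5, 5, 5, 5], dp=[[2.8, -2.6, -0.5], [2.8, -2.6, -0.5], [2.8, -2.6, -0.5], [2.8, -2.6, -0.5], [2.8, -2.6, -0.5], [2.8, -2.6, -0.5], [2.8, -2.6, -0.5], [2.8, -2.6, -0.5], [2.8, -2.6, -0.5], [2.8, -2.6, -0.5], [2.8, -2.6, -0.5], [2.8, -2.6, -0.5]], turn=[[0, 0, 0], [0, 0, 0], [0, 0, 0], [0, 0, 0], [0, 0, 0], [0, 0, 0], [0, 0, 0], [0, 0, 0], [0, 0, 0], [0, 0, 0], [0, 0, 0], [0, 0, 0]])

```text
time_s: 1.4
position: [0.393, -0.1224, 0.2609]
tool_rot: [[0.952, 0.305, 0.001], [0.305, -0.952, -0.0], [0.0, 0.001, -1.0]]
ft_force: [0.9, -0.0, -0.2]
grip_width: 0.0497
gripper_force: 0.0
```

>>> move_arm(jaw=[5, 5, 5, 5, 5, 5, 5, 5], dp=[[2.8, -2.6, -0.5], [2.8, -2.6, -0.5], [2.8, -2.6, -0.5], [2.8, -2.6, -0.5], [2.8, -2.6, -0.5], [2.8, -2.6, -0.5], [0, 0, 0], [0, 0, 0]], turn=[[0, 0, 0], [0, 0, -0.1], [0, 0, -0.1], [0, 0, -0.1], [0, 0, -0.1], [0, 0, -0.1], [0, 0, 0], [0, 0, 0]])

```text
time_s: 2.07
position: [0.4694, 0.0906, 0.2905]
tool_rot: [[0.687, 0.726, 0.0], [0.726, -0.687, -0.0], [0.0, 0.0, -1.0]]
ft_force: [0.2, 0.1, 0.6]
grip_width: 0.0498
gripper_force: 0.0
```

Run:
```python
from h import *
s=observe();print(s['time_s'],s['position'],s['tool_rot'].round(3),s['ft_force'])
im,d=save('wrist','w1.png',scale=1.5); np.save('pics/w1.npy',im); np.save('pics/w1_d.npy',d)
for q in ['fixture','knob_0_grip']:
    for r in cams.mark_of('wrist',q):
        u,v=r['location'][0]*512,r['location'][1]*384; print(q,round(r['p'],2),round(u,1),round(v,1),ray('wrist',u,v,0 if q=='fixture' else .06).round(4))
```

```text
2.0667 [0.46938652 0.0906379  0.29047347] [[ 0.687  0.726  0.   ]
 [ 0.726 -0.687 -0.   ]
 [ 0.     0.    -1.   ]] [0.21655286 0.06542028 0.56970824]
fixture 0.64 297.1 113.4 [0.5524 0.0863 0.    ]
knob_0_grip 0.94 368.6 87.3 [0.6331 0.0551 0.06  ]
knob_0_grip 0.54 298.0 112.0 [0.5499 0.0933 0.06  ]
```

View pics/w1.png

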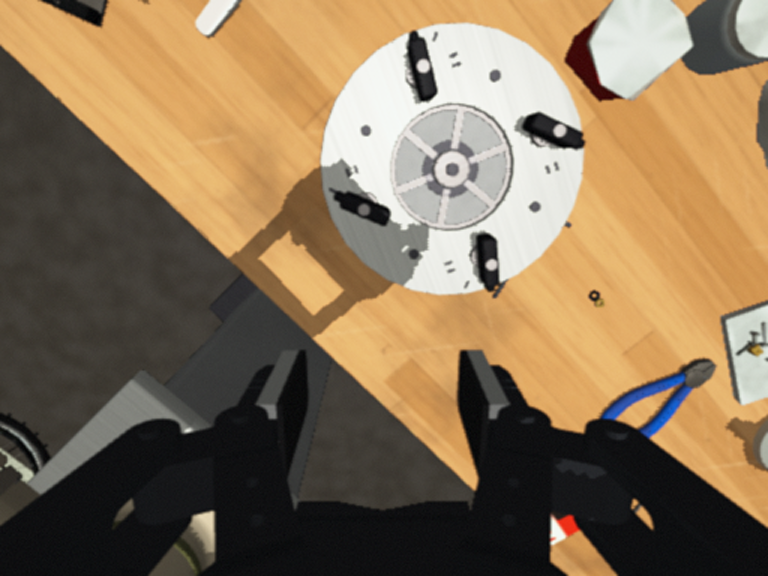

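The wrist view shows the ring centred at about (452,165), with silver caps on the knob axes at (423,66), (560,130), (364,209) and (491,265). I'll rectify it to the knob-top plane and measure.

```bash
cat >> h.py <<'E'
def rectify(name,im,z,c,half=.14,px=.0005):
    # top-down ortho picture: col grows +x, row grows -y (standard math axes)
    pts=np.float32([[100,100],[400,100],[400,300],[100,300]])
    w=np.float32([ray(name,u,v,z)[:2] for u,v in pts])
    o=np.float32([[(x-c[0]+half)/px,(c[1]+half-y)/px] for x,y in w])
    n=int(2*half/px)
    return cv2.warpPerspective(im,cv2.getPerspectiveTransform(pts,o),(n,n),flags=cv2.INTER_CUBIC)
def measure(name,im,caps):
    c=(.553,.086); half=.14;px=.0005
    g=cv2.cvtColor(rectify(name,im,.072,c),cv2.COLOR_RGB2GRAY)
    out=[]
    for u,v in caps:
        x,y=ray(name,u,v,.072)[:2]; col,row=int((x-c[0]+half)/px),int((c[1]+half-y)/px)
        p=g[row-12:row+13,col-12:col+13].astype(float); wt=np.clip(p-60,0,None); yy,xx=np.mgrid[-12:13,-12:13]; wt*=(xx**2+yy**2<145)
        dc,dr=(wt*xx).sum()/wt.sum(),(wt*yy).sum()/wt.sum()
        X,Y=c[0]-half+(col+dc)*px,c[1]+half-(row+dr)*px
        m=(g<55).astype(np.uint8); yy,xx=np.mgrid[:g.shape[0],:g.shape[1]]
        m[(xx-col-dc)**2+(yy-row-dr)**2>62**2]=0
        k=np.argwhere(m)[:,::-1].astype(np.float32)
        rect=cv2.minAreaRect(k); b=cv2.boxPoints(rect); e=[b[1]-b[0],b[2]-b[1]]; e=max(e,key=np.linalg.norm)
        out.append((X,Y,np.degrees(np.arctan2(-e[1],e[0]))%180))
    return np.array(out),g
E
python3 - <<'E'
from h import *
im=np.load('pics/w1.npy')
caps=[(282,44),(373.3,87),(242.5,139.5),(327.3,176.8)]
o,g=measure('wrist',im,caps); print(o.round(4)); c=o[:,:2].mean(0); print(c, np.linalg.norm(o[:,:2]-c,axis=1), np.degrees(np.arctan2(*(o[:,:2]-c).T[::-1])))
cv2.imwrite('pics/rect.png',g)
E
```

```text
[[5.864000e-01 1.655000e-01 6.138950e+01]
 [6.339000e-01 5.460000e-02 1.165650e+02]
 [4.758000e-01 1.182000e-01 1.123801e+02]
 [5.229000e-01 7.400000e-03 5.709480e+01]]
[0.55475752 0.08642916] [0.08520459 0.08532024 0.08509556 0.08522947] [  68.19889091  -21.88305201  158.1001777  -111.95217956]
```

View pics/rect.png

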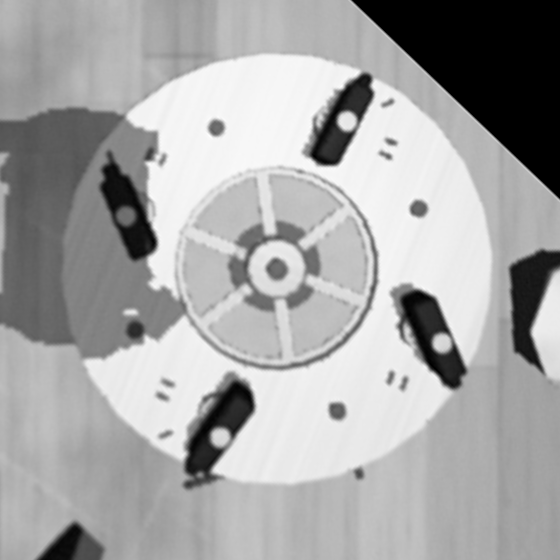

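>>> move_arm(jaw=[5, 5, 5, 5, 5, 5, 5, 5, 5, 5, 5, 5], dp=[[3.37, 0.84, 0], [3.37, 0.84, 0], [3.37, 0.84, 0], [3.37, 0.84, 0], [0, 0, 0], [0, 0, 0], [0, 0, 4], [0, 0, 4], [0, 0, 4], [0, 0, 4], [0, 0, 0], [0, 0, 0]], turn=[[0, 0, 0], [0, 0, 0], [0, 0, 0], [0, 0, 0], [0, 0, -0.117], [0, 0, -0.117], [0, 0, 0], [0, 0, 0], [0, 0, 0], [0, 0, 0], [0, 0, 0], [0, 0, 0]])

```text
time_s: 3.22
position: [0.5866, 0.1621, 0.13]
tool_rot: [[0.505, 0.863, -0.003], [0.863, -0.505, -0.0], [-0.002, -0.003, -1.0]]
ft_force: [-0.2, 0.5, 0.9]
grip_width: 0.0496
gripper_force: 0.0
```

```bash
cat >> h.py <<'E'
C=np.array([.55476,.08643]); PH=68.1
def knob(i): # i: 0=D(68) 1=A(-22) 2=B(-112) 3=C(158)
    a=np.radians(PH-90*i); return C+.085*np.array([np.cos(a),np.sin(a)])
def rel(i,z,yaw):
    s=observe();R=s['tool_rot'];y=np.degrees(np.arctan2(R[1,0],R[0,0]))
    k=knob(i)
    print('t',round(s['time_s'],2),'pos',s['position'].round(4),'yaw',round(y,2),'F',s['ft_force'].round(1),'F tool',(R.T@s['ft_force']).round(1),'M',s['wrist_torque'].round(2),'w',round(s['grip_width'],4),round(s['gripper_force'],1))
    print('dp cm',(100*R.T@(np.r_[k,z]-s['position'])).round(2),'turn z',round(-np.radians(yaw-y),3))
E
python3 - <<'E'
from h import *
rel(0,.043,60)
im,d=save('wrist','w2.png',scale=1.5)
E
```

```text
t 3.22 pos [0.5866 0.1621 0.13  ] yaw 59.67 F [-0.2  0.5  0.9] F tool [ 0.3 -0.4 -0.9] M [0.01 0.01 0.04] w 0.0496 0.0
dp cm [ 0.29 -0.15  8.7 ] turn z -0.006
```

View pics/w2.png

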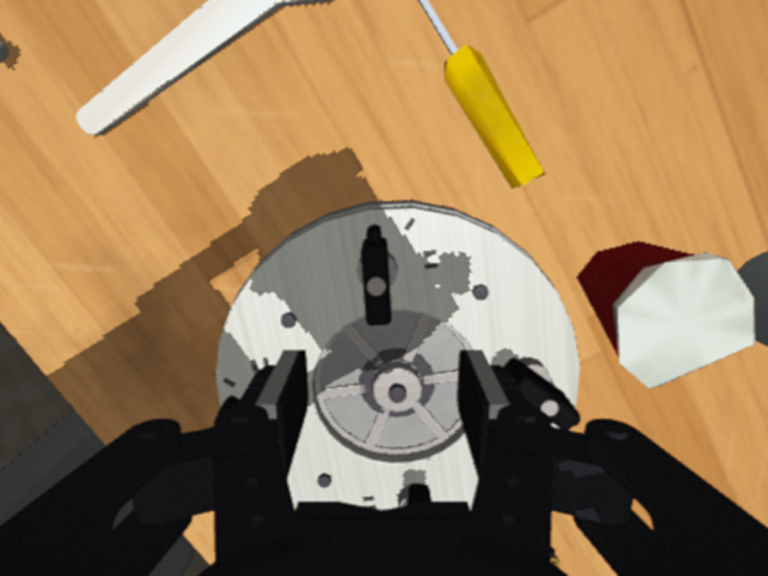

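The bar at (375,280) lies upright between the fingers, so the yaw matches. Descending and gripping.

>>> move_arm(jaw=[5, 5, 5, 5, 5, 1, 1, 1, 1, 1, 1], dp=[[0.29, -0.15, 3], [0, 0, 3], [0, 0, 2.2], [0, 0, 0.5], [0, 0, 0], [0, 0, 0], [0, 0, 0], [0, 0, 0], [0, 0, 0], [0, 0, 0], [0, 0, 0]], turn=[[0, 0, 0], [0, 0, 0], [0, 0, 0], [0, 0, 0], [0, 0, 0], [0, 0, 0], [0, 0, 0], [0, 0, 0], [0, 0, 0], [0, 0, 0], [0, 0, 0]], force=30)

```text
time_s: 4.18
position: [0.5871, 0.1668, 0.0438]
tool_rot: [[0.503, 0.864, 0.001], [0.864, -0.503, 0.0], [0.0, 0.0, -1.0]]
ft_force: [0.5, 0.3, 1.1]
grip_width: 0.0097
gripper_force: 0.0
```

```bash
python3 -c "
from h import *
rel(0,.043,23.3)"
```

```text
t 4.18 pos [0.5871 0.1668 0.0438] yaw 59.81 F [0.5 0.3 1.1] F tool [ 0.5  0.3 -1.1] M [0.02 0.   0.03] w 0.0097 0.0
dp cm [-0.16  0.02  0.08] turn z 0.637
```

```bash
python3 -c "
from h import *
im,d=save('wrist','w3.png',scale=1.5)"
```

```text
(no output)
```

View pics/w3.png

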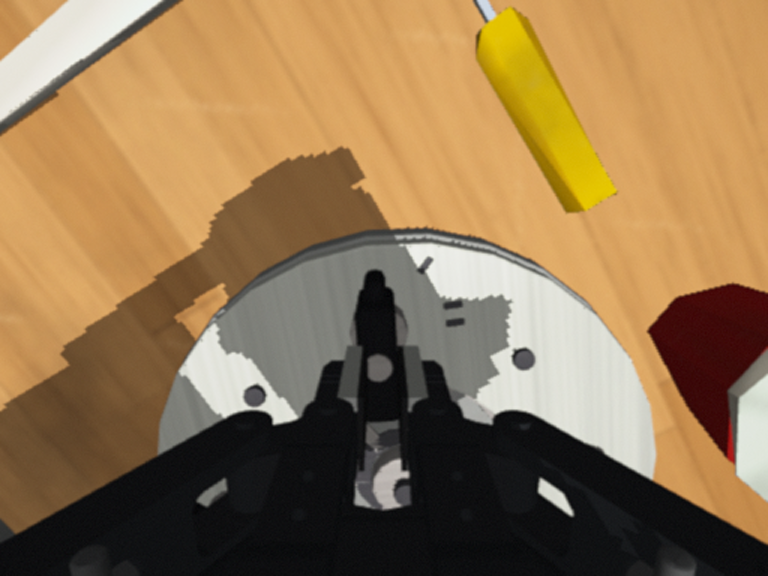

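The fingers straddle the bar (cap at 379,368), but the reported opening is just the commanded 1 cm. I'll close further to get a firm grip.

>>> move_arm(jaw=[0, 0, 0, 0], dp=[[0, 0, 0], [0, 0, 0], [0, 0, 0], [0, 0, 0]], turn=[[0, 0, 0], [0, 0, 0], [0, 0, 0], [0, 0, 0]], force=30)

```text
time_s: 4.57
position: [0.5869, 0.1668, 0.0434]
tool_rot: [[0.503, 0.864, -0.0], [0.864, -0.503, -0.0], [-0.0, -0.0, -1.0]]
ft_force: [0.5, 0.4, -0.3]
grip_width: 0.0
gripper_force: 0.0
```

```bash
python3 -c "
from h import *
rel(0,.043,23.3)"
```

```text
t 4.57 pos [0.5869 0.1668 0.0434] yaw 59.81 F [ 0.5  0.4 -0.3] F tool [0.6 0.2 0.3] M [ 0.02 -0.02 -0.05] w 0.0 0.0
dp cm [-0.15  0.04  0.04] turn z 0.637
```

Run:
```python
from h import *
im,d=save('wrist','w4.png',scale=1.5)
c=cams.calibration('wrist');f=192/np.tan(np.radians(c['vertical_fov'])/2);s=observe()
T=np.eye(4);T[:3,:3]=s['tool_rot'];T[:3,3]=s['position'];M=T@c['tool_from_camera']
for u,v in [(252,245),(252,225),(250,200),(250,185),(225,240),(280,240),(235,240),(270,240),(253,215),(349,239),(170,264),(300,180)]:
    z=d[v,u]; p=np.array([(u-c['cx'])/f*z,-(v-c['cy'])/f*z,-z,1]); print(u,v,im[v,u],(M@p)[:3].round(4),'tool',(c['tool_from_camera']@p)[:3].round(4))
```

```text
252 245 [20 20 20] [0.5916 0.1772 0.0947] tool [ 0.0114 -0.0013 -0.0513]
252 225 [14 15 17] [0.5914 0.1773 0.0719] tool [ 0.0114 -0.0014 -0.0285]
250 200 [14 13 15] [0.5958 0.187  0.0634] tool [ 0.022  -0.0025 -0.02  ]
250 185 [10 12 11] [0.5992 0.193  0.0588] tool [ 0.0289 -0.0026 -0.0154]
225 240 [125 128 121] [0.5617 0.1626 0.0303] tool [-0.0163 -0.0197  0.013 ]
280 240 [107 108 103] [0.5931 0.1441 0.0299] tool [-0.0165  0.0167  0.0135]
235 240 [77 77 72] [0.5823 0.1778 0.0808] tool [ 0.0072 -0.0096 -0.0374]
270 240 [74 73 72] [0.5968 0.169  0.08  ] tool [ 0.0069  0.0074 -0.0366]
253 215 [13 14 16] [0.5947 0.1819 0.0725] tool [ 0.017  -0.0009 -0.0291]
349 239 [86 84 88] [0.6327 0.1239 0.0337] tool [-0.014   0.0611  0.0097]
170 264 [81 78 83] [0.5217 0.1671 0.0332] tool [-0.0325 -0.0565  0.0102]
300 180 [230 231 224] [0.6237 0.1737 0.03  ] tool [0.0245 0.0283 0.0134]
```

View pics/w4.png

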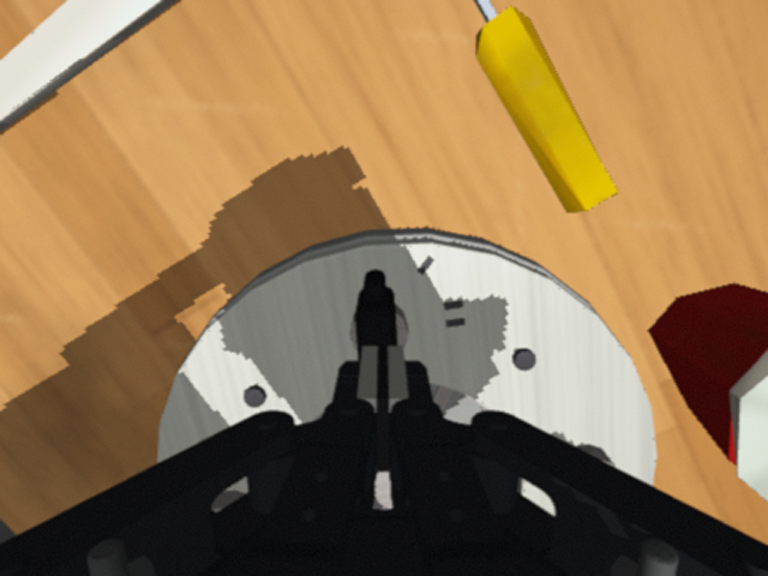

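The shut pads (362–405, 345–400) seem to end above the bar top rather than straddling it. Checking depth at the tips.

Run:
```python
from h import *
im,d=cams.get_image('wrist')
c=cams.calibration('wrist');f=192/np.tan(np.radians(c['vertical_fov'])/2);s=observe()
print(s['q'])
for u in (246,263):
  for v in range(222,272,4):
    z=d[v,u]; p=np.array([(u-c['cx'])/f*z,-(v-c['cy'])/f*z,-z,1]); print(u,v,im[v,u],(c['tool_from_camera']@p)[:3].round(4))
```

```text
[4.75830747e+00 3.60955736e+01 7.69882415e+01 2.00363649e-03
 6.69199442e+01 3.49530569e+01]
246 222 [ 9  9 12] [ 0.0133 -0.0045 -0.0291]
246 226 [12 12 15] [ 0.0106 -0.0045 -0.028 ]
246 230 [39 39 39] [ 0.0092 -0.0045 -0.0299]
246 234 [70 72 69] [ 0.0119 -0.0041 -0.0408]
246 238 [70 70 68] [ 0.0112 -0.0041 -0.0437]
246 242 [71 71 68] [ 0.0115 -0.0039 -0.0485]
246 246 [71 72 68] [ 0.0117 -0.0038 -0.053 ]
246 250 [71 71 69] [ 0.0114 -0.0037 -0.0562]
246 254 [70 71 68] [ 0.0116 -0.0036 -0.0601]
246 258 [69 70 68] [ 0.0116 -0.0035 -0.0634]
246 262 [71 70 68] [ 0.0112 -0.0035 -0.0658]
246 266 [105 105 104] [ 0.0108 -0.0034 -0.0682]
246 270 [13 14 14] [ 0.0115 -0.0033 -0.0723]
263 222 [17 18 17] [ 0.0125  0.0042 -0.0272]
263 226 [13 14 15] [ 0.0105  0.0042 -0.0277]
263 230 [36 37 36] [ 0.0085  0.0042 -0.0281]
263 234 [68 68 67] [ 0.0118  0.0038 -0.0405]
263 238 [70 72 68] [ 0.012   0.0037 -0.0455]
263 242 [70 72 69] [ 0.0112  0.0036 -0.0479]
263 246 [71 71 69] [ 0.0116  0.0035 -0.0527]
263 250 [69 70 67] [ 0.0115  0.0034 -0.0564]
263 254 [71 72 69] [ 0.0112  0.0033 -0.0593]
263 258 [70 71 69] [ 0.0115  0.0032 -0.0631]
263 262 [70 72 70] [ 0.0117  0.0031 -0.0667]
263 266 [104 105 102] [ 0.0111  0.0031 -0.0688]
263 270 [22 23 23] [ 0.0124  0.003  -0.0739]
```

Depth shows the fingertips end about 40 mm behind the stated TCP, at z≈0.083. That is just above the bar top, which matches the empty grip. I'll open, lower in steps and check.

>>> move_arm(jaw=[4, 4, 4, 4, 4, 4, 4, 4], dp=[[0, 0, 0], [0, 0, 0], [0, 0, 0], [-0.15, -0.05, 0.5], [0, 0, 0.5], [0, 0, 0.5], [0, 0, 0.5], [0, 0, 0]], turn=[[0, 0, 0], [0, 0, 0], [0, 0, 0], [0, 0, 0], [0, 0, 0], [0, 0, 0], [0, 0, 0], [0, 0, 0]], force=30)

```text
time_s: 5.33
position: [0.5851, 0.1656, 0.022]
tool_rot: [[0.503, 0.864, -0.002], [0.864, -0.503, -0.0], [-0.001, -0.002, -1.0]]
ft_force: [-0.5, -0.0, -0.2]
grip_width: 0.04
gripper_force: 0.0
```

```bash
cat >> h.py <<'E'
def wcloud():
    im,d=cams.get_image('wrist'); c=cams.calibration('wrist');f=192/np.tan(np.radians(c['vertical_fov'])/2)
    v,u=np.mgrid[:384,:512]; p=np.stack([(u-c['cx'])/f*d,-(v-c['cy'])/f*d,-d,np.ones_like(d)],-1)
    return im,d,(p@np.array(c['tool_from_camera']).T)[...,:3]
E
python3 - <<'E'
from h import *
rel(0,.0,60)
im,d,p=wcloud()
# finger front faces: x about .0115
m=(abs(p[...,0]-.0115)<.0015)&(abs(p[...,1])<.06)&(d>0)
for sgn in (-1,1):
    q=p[m&(p[...,1]*sgn>.005)&(p[...,2]<-.01)]; 
    for z in np.arange(-.08,-.0,.01):
        k=q[abs(q[:,2]-z)<.005]; print(sgn,round(z,3),len(k),(k[:,1].min().round(4),k[:,1].max().round(4)) if len(k) else '')
w=(observe()['tool_rot']@p.reshape(-1,3).T).T.reshape(p.shape)[...,2]+observe()['position'][2]
b=(abs(w-.072)<.002)&(abs(p[...,1])<.02)&(p[...,0]>-.03)&(p[...,0]<.035); print('bar y',np.percentile(p[b][:,1],[2,50,98]),'x',np.percentile(p[b][:,0],[2,98]))
E
```

```text
t 5.33 pos [0.5851 0.1656 0.022 ] yaw 59.8 F [-0.5 -0.  -0.2] F tool [-0.2 -0.4  0.2] M [-0.    0.02  0.  ] w 0.04 0.0
dp cm [0.05 0.14 2.2 ] turn z -0.003
-1 -0.08 732 (np.float64(-0.0522), np.float64(-0.0202))
-1 -0.07 236 (np.float64(-0.0336), np.float64(-0.0199))
-1 -0.06 189 (np.float64(-0.0267), np.float64(-0.02))
-1 -0.05 205 (np.float64(-0.0268), np.float64(-0.0052))
-1 -0.04 115 (np.float64(-0.0268), np.float64(-0.02))
-1 -0.03 0 
-1 -0.02 0 
-1 -0.01 0 
1 -0.08 710 (np.float64(0.0199), np.float64(0.0525))
1 -0.07 237 (np.float64(0.0196), np.float64(0.0335))
1 -0.06 204 (np.float64(0.0197), np.float64(0.0267))
1 -0.05 162 (np.float64(0.0054), np.float64(0.0264))
1 -0.04 113 (np.float64(0.0197), np.float64(0.0265))
1 -0.03 0 
1 -0.02 21 (np.float64(0.0064), np.float64(0.0087))
1 -0.01 24 (np.float64(0.0063), np.float64(0.0452))
bar y [-0.00754749 -0.00037955  0.01978418] x [-0.01800286  0.02298201]
```

Confirmed: the tips are 4 cm behind the stated TCP. I'm lowering 1.6 cm and gripping.

>>> move_arm(jaw=[4, 4, 4, 4, 0, 0, 0, 0, 0], dp=[[0, 0, 0.5], [0, 0, 0.5], [0, 0, 0.5], [0, 0, 0], [0, 0, 0], [0, 0, 0], [0, 0, 0], [0, 0, 0], [0, 0, 0]], turn=[[0, 0, 0], [0, 0, 0], [0, 0, 0], [0, 0, 0], [0, 0, 0], [0, 0, 0], [0, 0, 0], [0, 0, 0], [0, 0, 0]], force=30)

```text
time_s: 6.13
position: [0.5849, 0.1661, 0.0085]
tool_rot: [[0.503, 0.864, -0.002], [0.864, -0.503, 0.0], [-0.0, -0.002, -1.0]]
ft_force: [-5.0, 3.1, 1.6]
grip_width: 0.021
gripper_force: 29.3
```

```bash
python3 -c "
from h import *
rel(0,.005,23.3)"
```

```text
t 6.13 pos [0.5849 0.1661 0.0085] yaw 59.81 F [-5.   3.1  1.6] F tool [ 0.1 -5.9 -1.6] M [ 0.49  0.88 -0.02] w 0.021 29.3
dp cm [0.01 0.17 0.35] turn z 0.637
```

Run:
```python
from h import *
im,d,p=wcloud(); s=observe()
w=p@s['tool_rot'].T+s['position']
for v in range(196,262,4):
    print(v,[(int(im[v,u].mean()),*(1000*p[v,u]).round(0).astype(int)) for u in range(226,284,6)])
```

```text
196 [(130, np.int64(25), np.int64(-15), np.int64(-21)), (133, np.int64(25), np.int64(-12), np.int64(-22)), (134, np.int64(24), np.int64(-9), np.int64(-21)), (120, np.int64(25), np.int64(-6), np.int64(-21)), (12, np.int64(30), np.int64(-2), np.int64(-41)), (38, np.int64(30), np.int64(1), np.int64(-40)), (131, np.int64(25), np.int64(4), np.int64(-23)), (132, np.int64(25), np.int64(7), np.int64(-22)), (130, np.int64(25), np.int64(10), np.int64(-22)), (125, np.int64(25), np.int64(13), np.int64(-22))]
200 [(130, np.int64(22), np.int64(-15), np.int64(-22)), (131, np.int64(22), np.int64(-12), np.int64(-21)), (132, np.int64(22), np.int64(-9), np.int64(-22)), (27, np.int64(30), np.int64(-5), np.int64(-45)), (10, np.int64(31), np.int64(-2), np.int64(-47)), (5, np.int64(30), np.int64(0), np.int64(-45)), (131, np.int64(22), np.int64(4), np.int64(-21)), (132, np.int64(22), np.int64(7), np.int64(-21)), (131, np.int64(23), np.int64(10), np.int64(-22)), (126, np.int64(22), np.int64(13), np.int64(-21))]
204 [(130, np.int64(20), np.int64(-15), np.int64(-22)), (130, np.int64(20), np.int64(-12), np.int6
[... 6623 characters left out ...]
.int64(-63)), (16, np.int64(13), np.int64(3), np.int64(-64)), (12, np.int64(12), np.int64(5), np.int64(-62)), (106, np.int64(-4), np.int64(10), np.int64(-33)), (9, np.int64(11), np.int64(10), np.int64(-60))]
260 [(13, np.int64(11), np.int64(-11), np.int64(-65)), (11, np.int64(1), np.int64(-11), np.int64(-45)), (11, np.int64(10), np.int64(-7), np.int64(-62)), (12, np.int64(11), np.int64(-4), np.int64(-64)), (12, np.int64(11), np.int64(-2), np.int64(-64)), (15, np.int64(11), np.int64(0), np.int64(-63)), (17, np.int64(11), np.int64(3), np.int64(-64)), (12, np.int64(10), np.int64(5), np.int64(-63)), (124, np.int64(-13), np.int64(11), np.int64(-20)), (9, np.int64(9), np.int64(10), np.int64(-60))]
```

The cloud shows the pads closing on the 21 mm round boss under the bar (top ≈43 mm). I need to grip about 9 mm higher and 0.8 mm to −y.

>>> move_arm(jaw=[3.5, 3.5, 3.5, 3.5, 3.5, 0, 0, 0, 0, 0], dp=[[0, 0, 0], [0, 0, 0], [0, -0.08, -0.5], [0, 0, -0.4], [0, 0, 0], [0, 0, 0], [0, 0, 0], [0, 0, 0], [0, 0, 0], [0, 0, 0]], turn=[[0, 0, 0], [0, 0, 0], [0, 0, 0], [0, 0, 0], [0, 0, 0], [0, 0, 0], [0, 0, 0], [0, 0, 0], [0, 0, 0], [0, 0, 0]], force=30)

```text
time_s: 7.02
position: [0.585, 0.1664, 0.0177]
tool_rot: [[0.503, 0.864, 0.0], [0.864, -0.503, 0.0], [0.0, -0.0, -1.0]]
ft_force: [-2.4, 1.5, 5.2]
grip_width: 0.0136
gripper_force: 29.2
```

```bash
python3 -c "
from h import *
rel(0,.017,23.3)"
```

```text
t 7.02 pos [0.585  0.1664 0.0177] yaw 59.81 F [-2.4  1.5  5.2] F tool [ 0.1 -2.9 -5.2] M [0.44 0.31 0.06] w 0.0136 29.2
dp cm [-0.02  0.18  0.07] turn z 0.637
```

Gripped properly at 13.6 mm. Turning to the half-way mark.

>>> move_arm(jaw=[0, 0, 0, 0, 0, 0, 0, 0, 0, 0, 0, 0], dp=[[0, 0, 0], [0, 0, 0], [0, 0, 0], [0, 0, 0], [0, 0, 0], [0, 0, 0], [0, 0, 0], [0, 0, 0], [0, 0, 0], [0, 0, 0], [0, 0, 0], [0, 0, 0]], turn=[[0, 0, 0.07], [0, 0, 0.07], [0, 0, 0.07], [0, 0, 0.07], [0, 0, 0.07], [0, 0, 0.07], [0, 0, 0.07], [0, 0, 0.07], [0, 0, 0.06], [0, 0, 0.01], [0, 0, 0], [0, 0, 0]])

```text
time_s: 8.02
position: [0.5844, 0.1671, 0.0177]
tool_rot: [[0.916, 0.402, -0.001], [0.402, -0.916, 0.001], [-0.0, -0.002, -1.0]]
ft_force: [-4.3, 5.9, 6.5]
grip_width: 0.0134
gripper_force: 28.9
```

```bash
python3 -c "
from h import *
rel(0,.017,23.3)"
```

```text
t 8.02 pos [0.5844 0.1671 0.0177] yaw 23.71 F [-4.3  5.9  6.5] F tool [-1.6 -7.2 -6.5] M [ 0.94  0.68 -0.01] w 0.0134 28.9
dp cm [0.11 0.25 0.07] turn z 0.007
```

>>> move_arm(jaw=[4, 4, 4, 4, 4, 4, 4, 4, 4, 4], dp=[[0, 0, 0], [0, 0, 0], [0, 0, -2], [0, 0, -3], [0, 0, -2], [-2.4, 2.38, 0], [-2.4, 2.38, 0], [-2.4, 2.38, 0], [-2.4, 2.38, 0], [-2.4, 2.38, 0]], turn=[[0, 0, 0], [0, 0, 0], [0, 0, 0], [0, 0, 0], [0, 0, 0], [0, 0, 0], [0, 0, 0], [0, 0, 0], [0, 0, 0], [0, 0, 0]])

```text
time_s: 8.85
position: [0.5222, 0.0073, 0.0872]
tool_rot: [[0.916, 0.402, -0.0], [0.402, -0.916, -0.001], [-0.0, 0.0, -1.0]]
ft_force: [-0.3, -0.6, 0.1]
grip_width: 0.0398
gripper_force: 0.0
```

>>> move_arm(jaw=[4, 4, 4, 4, 4, 4, 4], dp=[[0, 0, 0], [0, 0, 0], [0, 0, 0], [0, 0, 0], [0, 0, 0], [0, 0, 0], [0, 0, 0]], turn=[[0, 0, -0.12], [0, 0, -0.12], [0, 0, -0.12], [0, 0, -0.12], [0, 0, -0.12], [0, 0, 0], [0, 0, 0]])

```text
time_s: 9.43
position: [0.523, 0.0087, 0.0872]
tool_rot: [[0.532, 0.847, -0.0], [0.847, -0.532, -0.0], [-0.0, -0.0, -1.0]]
ft_force: [0.0, 1.8, 0.8]
grip_width: 0.0403
gripper_force: 0.0
```

```bash
cat >> h.py <<'E'
C=np.array([.5538,.0889])
def bar():
    # fit bar top (z~.072) in the tool frame: lateral offset & angle, points in front of/between the fingers
    im,d,p=wcloud(); s=observe(); w=p@s['tool_rot'].T+s['position']
    m=(abs(w[...,2]-.0715)<.003)&(abs(p[...,1])<.025)&(abs(p[...,0])<.035)&(im.mean(-1)<60)&(d>0)
    q=p[m][:,:2].astype(np.float32)
    if len(q)<50: print('few',len(q)); return
    r=cv2.minAreaRect(q*1000); b=cv2.boxPoints(r); e=max([b[1]-b[0],b[2]-b[1]],key=np.linalg.norm); 
    vx,vy,x0,y0=cv2.fitLine(q,cv2.DIST_L2,0,1e-4,1e-4).ravel()
    print('n',len(q),'rect c mm',np.round(r[0],1),'size',np.round(r[1],1),'ang',round(np.degrees(np.arctan(e[1]/e[0])),1),'fit ang',round(np.degrees(np.arctan(vy/vx)),1),'y at 0',round(1000*(y0-x0*vy/vx),1))
E
python3 -c "
from h import *
rel(2,.017,59); bar()"
```

```text
t 9.43 pos [0.523  0.0087 0.0872] yaw 57.87 F [0.  1.8 0.8] F tool [ 1.5 -0.9 -0.8] M [0.01 0.04 0.01] w 0.0403 0.0
dp cm [ 0.07 -0.15  7.02] turn z -0.02
n 1125 rect c mm [ 3.  -0.4] size [43.7 13.9] ang 3.4 fit ang 3.1 y at 0 -0.6
```

The bar fit works: offset −0.6 mm, angle 3.4°. Descending on the second loose knob.

>>> move_arm(jaw=[4, 4, 4, 4, 4, 0, 0, 0, 0, 0, 0], dp=[[0.15, -0.06, 3], [0, 0, 2.5], [0, 0, 1], [0, 0, 0.5], [0, 0, 0], [0, 0, 0], [0, 0, 0], [0, 0, 0], [0, 0, 0], [0, 0, 0], [0, 0, 0]], turn=[[0, 0, 0.055], [0, 0, 0], [0, 0, 0], [0, 0, 0], [0, 0, 0], [0, 0, 0], [0, 0, 0], [0, 0, 0], [0, 0, 0], [0, 0, 0], [0, 0, 0]], force=30)

```text
time_s: 10.4
position: [0.5239, 0.0104, 0.0186]
tool_rot: [[0.575, 0.818, 0.002], [0.818, -0.575, -0.0], [0.001, 0.002, -1.0]]
ft_force: [-1.7, 1.3, 6.6]
grip_width: 0.0135
gripper_force: 32.7
```

```bash
python3 -c "
from h import *
rel(2,.017,23.5)"
```

```text
t 10.4 pos [0.5239 0.0104 0.0186] yaw 54.92 F [-1.7  1.3  6.6] F tool [ 0.  -2.1 -6.7] M [ 0.1   0.16 -0.07] w 0.0135 32.7
dp cm [-0.14 -0.13  0.16] turn z 0.548
```

>>> move_arm(jaw=[0, 0, 0, 0, 0, 0, 0, 0, 0, 0, 0], dp=[[0, 0, 0], [0, 0, 0], [0, 0, 0], [0, 0, 0], [0, 0, 0], [0, 0, 0], [0, 0, 0], [0, 0, 0], [0, 0, 0], [0, 0, 0], [0, 0, 0]], turn=[[0, 0, 0.07], [0, 0, 0.07], [0, 0, 0.07], [0, 0, 0.07], [0, 0, 0.07], [0, 0, 0.07], [0, 0, 0.07], [0, 0, 0.045], [0, 0, 0.01], [0, 0, 0], [0, 0, 0]])

```text
time_s: 11.32
position: [0.5243, 0.01, 0.0186]
tool_rot: [[0.916, 0.402, 0.003], [0.402, -0.916, -0.001], [0.002, 0.002, -1.0]]
ft_force: [0.5, -0.8, 5.1]
grip_width: 0.0133
gripper_force: 32.6
```

>>> move_arm(jaw=[4, 4, 4, 4, 4, 4, 4, 4], dp=[[0, 0, 0], [0, 0, 0], [0, 0, -2], [0, 0, -3], [0, 0, -2], [-3, 0, -4], [-3, 0, -4], [0, 0, 0]], turn=[[0, 0, 0], [0, 0, 0], [0, 0, 0], [0, 0, 0], [0, 0, 0], [0, 0, 0], [0, 0, 0], [0, 0, 0]])

```text
time_s: 11.98
position: [0.477, -0.0107, 0.1596]
tool_rot: [[0.916, 0.402, 0.008], [0.402, -0.916, -0.003], [0.006, 0.006, -1.0]]
ft_force: [1.6, -0.6, 1.0]
grip_width: 0.0399
gripper_force: 0.0
```

Run:
```python
from h import *
rel(2,.017,23.5)
im,d=cams.get_image('wrist'); np.save('pics/w5.npy',im)
s=observe()
g=rectify('wrist',im,.03,(.5538,.0889)); g=cv2.cvtColor(g,cv2.COLOR_RGB2BGR)
cv2.imwrite('pics/rect2.png',g)
```

```text
t 11.98 pos [ 0.477  -0.0107  0.1596] yaw 23.69 F [ 1.6 -0.6  1. ] F tool [ 1.2  1.2 -1. ] M [ 0.01  0.03 -0.03] w 0.0399 0.0
dp cm [ 4.88 -0.17 14.28] turn z 0.003
```

View pics/rect2.png

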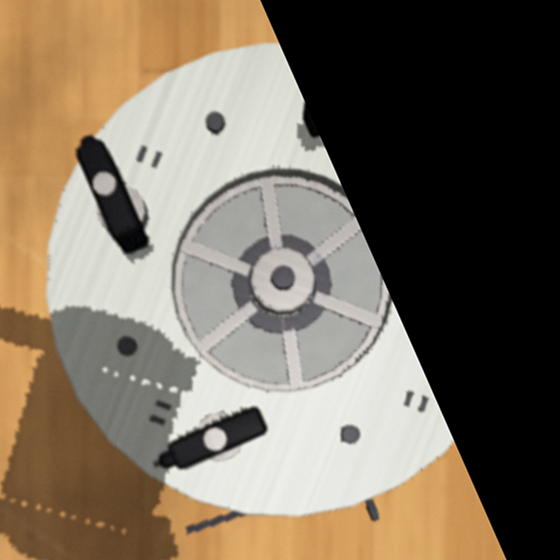

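The knob at (215,440) lies at half way, nose at (165,462), with the double bar ahead at (160,412). The half-way pass is done. Now to tighten fully, starting with this knob.

>>> move_arm(jaw=[4, 4, 4, 4, 4, 4, 4, 0, 0, 0, 0, 0], dp=[[0, 0, 0], [2.58, 0, 4], [2.58, 0, 4], [0, 0, 3], [0, 0, 2], [0, 0, 1.1], [0, 0, 0], [0, 0, 0], [0, 0, 0], [0, 0, 0], [0, 0, 0], [0, 0, 0]], turn=[[0.006, -0.006, 0], [0, 0, 0], [0, 0, 0], [0, 0, 0], [0, 0, 0], [0, 0, 0], [0, 0, 0], [0, 0, 0], [0, 0, 0], [0, 0, 0], [0, 0, 0], [0, 0, 0]], force=35)

```text
time_s: 13.03
position: [0.5187, 0.0081, 0.0232]
tool_rot: [[0.916, 0.402, -0.006], [0.402, -0.916, 0.002], [-0.005, -0.004, -1.0]]
ft_force: [3.2, -4.7, -7.1]
grip_width: 0.0132
gripper_force: 37.2
```

```bash
python3 -c "
from h import *
rel(2,.017,-22.3)"
```

```text
t 13.03 pos [0.5187 0.0081 0.0232] yaw 23.7 F [ 3.2 -4.7 -7.1] F tool [1.1 5.7 7. ] M [-0.69 -0.4   0.02] w 0.0132 37.2
dp cm [ 0.39 -0.04  0.62] turn z 0.803
```

>>> move_arm(jaw=[3, 3, 3, 3, 0, 0, 0, 0, 0], dp=[[0, 0, 0], [0.25, 0, 0], [0.25, 0, 0.4], [0, 0, 0], [0, 0, 0], [0, 0, 0], [0, 0, 0], [0, 0, 0], [0, 0, 0]], turn=[[0, 0, 0], [-0.005, 0.005, 0], [0, 0, 0], [0, 0, 0], [0, 0, 0], [0, 0, 0], [0, 0, 0], [0, 0, 0], [0, 0, 0]], force=35)

```text
time_s: 13.78
position: [0.5231, 0.0098, 0.019]
tool_rot: [[0.916, 0.402, 0.0], [0.402, -0.916, -0.001], [-0.0, 0.001, -1.0]]
ft_force: [0.9, -6.3, 0.2]
grip_width: 0.0129
gripper_force: 37.9
```

```bash
python3 -c "
from h import *
rel(2,.017,-22.3)"
```

```text
t 13.78 pos [0.5231 0.0098 0.019 ] yaw 23.7 F [ 0.9 -6.3  0.2] F tool [-1.7  6.2 -0.2] M [-0.87 -0.16 -0.02] w 0.0129 37.9
dp cm [-0.09 -0.06  0.2 ] turn z 0.803
```

Turn 0.80 rad to full, then release and lift.

>>> move_arm(jaw=[0, 0, 0, 0, 0, 0, 0, 0, 0, 0, 0, 0], dp=[[0, 0, 0], [0, 0, 0], [0, 0, 0], [0, 0, 0], [0, 0, 0], [0, 0, 0], [0, 0, 0], [0, 0, 0], [0, 0, 0], [0, 0, 0], [0, 0, 0], [0, 0, 0]], turn=[[0, 0, 0.08], [0, 0, 0.08], [0, 0, 0.08], [0, 0, 0.08], [0, 0, 0.08], [0, 0, 0.08], [0, 0, 0.08], [0, 0, 0.08], [0, 0, 0.08], [0, 0, 0.08], [0, 0, 0], [0, 0, 0]])

```text
time_s: 14.78
position: [0.5232, 0.0099, 0.019]
tool_rot: [[0.926, -0.377, 0.0], [-0.377, -0.926, -0.001], [0.001, 0.001, -1.0]]
ft_force: [1.8, -7.1, -0.1]
grip_width: 0.0134
gripper_force: 37.8
```

```bash
python3 -c "
from h import *
rel(2,.017,-22.3)"
```

```text
t 14.78 pos [0.5232 0.0099 0.019 ] yaw -22.17 F [ 1.8 -7.1 -0.1] F tool [4.3 5.9 0.1] M [-0.78 -0.37 -0.02] w 0.0134 37.8
dp cm [-0.11  0.03  0.2 ] turn z 0.002
```

>>> move_arm(jaw=[4, 4, 4, 4, 4, 4, 4, 4, 4, 4, 4], dp=[[0, 0, 0], [0, 0, 0], [0, 0, -2], [0, 0, -3], [0, 0, -2], [0, -3.4, 0], [0, -3.4, 0], [0, -3.4, 0], [0, -3.4, 0], [0, -3.4, 0], [-0.2, 0, 0]], turn=[[0, 0, 0], [0, 0, 0], [0, 0, 0], [0, 0, 0], [0, 0, 0], [0, 0, 0], [0, 0, 0], [0, 0, 0], [0, 0, 0], [0, 0, 0], [0, 0, 0]])

```text
time_s: 15.7
position: [0.5858, 0.1742, 0.0885]
tool_rot: [[0.928, -0.373, -0.0], [-0.373, -0.928, 0.002], [-0.001, -0.002, -1.0]]
ft_force: [0.1, 0.3, 0.1]
grip_width: 0.04
gripper_force: 0.0
```

>>> move_arm(jaw=[4, 4, 4, 4, 4, 4, 4, 4, 4], dp=[[0, 0, 0], [0, 0, 0], [0, 0, 0], [0, 0, 0], [0, 0, 0], [0, 0, 0], [0, 0, 0], [0, 0, 0], [0, 0, 0]], turn=[[0, 0, -0.115], [0, 0, -0.115], [0, 0, -0.115], [0, 0, -0.115], [0, 0, -0.115], [0, 0, -0.115], [0, 0, -0.115], [0, 0, 0], [0, 0, 0]])

```text
time_s: 16.45
position: [0.5844, 0.1692, 0.0887]
tool_rot: [[0.915, 0.404, -0.002], [0.404, -0.915, 0.001], [-0.001, -0.001, -1.0]]
ft_force: [0.1, 0.2, 0.2]
grip_width: 0.0399
gripper_force: 0.0
```

```bash
echo "C=np.array([.5546,.0889])" >> h.py; python3 -c "
from h import *
rel(0,.018,23.7); bar()"
```

```text
t 16.45 pos [0.5844 0.1692 0.0887] yaw 23.8 F [0.1 0.2 0.2] F tool [ 0.2 -0.2 -0.2] M [ 0.04 -0.    0.02] w 0.0399 0.0
dp cm [0.12 0.21 7.07] turn z 0.002
n 1087 rect c mm [0.4 1.2] size [13.3 43.6] ang -0.7 fit ang -0.9 y at 0 1.4
```

>>> move_arm(jaw=[4, 4, 4, 4, 4, 0, 0, 0, 0, 0, 0], dp=[[0.1, 0.13, 3], [0, 0, 2.5], [0, 0, 1], [0, 0, 0.5], [0, 0, 0], [0, 0, 0], [0, 0, 0], [0, 0, 0], [0, 0, 0], [0, 0, 0], [0, 0, 0]], turn=[[0, 0, 0], [0, 0, 0], [0, 0, 0], [0, 0, 0], [0, 0, 0], [0, 0, 0], [0, 0, 0], [0, 0, 0], [0, 0, 0], [0, 0, 0], [0, 0, 0]], force=35)

```text
time_s: 17.42
position: [0.587, 0.1683, 0.0202]
tool_rot: [[0.914, 0.407, 0.002], [0.407, -0.914, 0.0], [0.002, 0.0, -1.0]]
ft_force: [-0.2, -1.4, 6.4]
grip_width: 0.0131
gripper_force: 36.8
```

```bash
python3 -c "
from h import *
rel(0,.018,-22)"
```

```text
t 17.42 pos [0.587  0.1683 0.0202] yaw 23.99 F [-0.2 -1.4  6.4] F tool [-0.8  1.2 -6.4] M [-0.25  0.04  0.08] w 0.0131 36.8
dp cm [-0.08  0.03  0.22] turn z 0.803
```

>>> move_arm(jaw=[0, 0, 0, 0, 0, 0, 0, 0, 0, 0, 0, 0], dp=[[0, 0, 0], [0, 0, 0], [0, 0, 0], [0, 0, 0], [0, 0, 0], [0, 0, 0], [0, 0, 0], [0, 0, 0], [0, 0, 0], [0, 0, 0], [0, 0, 0], [0, 0, 0]], turn=[[0, 0, 0.08], [0, 0, 0.08], [0, 0, 0.08], [0, 0, 0.08], [0, 0, 0.08], [0, 0, 0.08], [0, 0, 0.08], [0, 0, 0.08], [0, 0, 0.08], [0, 0, 0.08], [0, 0, 0], [0, 0, 0]])

```text
time_s: 18.42
position: [0.587, 0.1674, 0.0203]
tool_rot: [[0.928, -0.373, 0.001], [-0.373, -0.928, -0.001], [0.002, 0.0, -1.0]]
ft_force: [0.3, -5.3, 6.7]
grip_width: 0.0133
gripper_force: 36.9
```

```bash
python3 -c "
from h import *
rel(0,.018,-22); rel(1,.09,68)"
```

```text
t 18.42 pos [0.587  0.1674 0.0203] yaw -21.89 F [ 0.3 -5.3  6.7] F tool [ 2.2  4.8 -6.7] M [-0.96  0.06 -0.09] w 0.0133 36.9
dp cm [-0.08 -0.01  0.23] turn z 0.002
t 18.42 pos [0.587  0.1674 0.0203] yaw -21.89 F [ 0.3 -5.3  6.7] F tool [ 2.2  4.8 -6.7] M [-0.96  0.06 -0.09] w 0.0133 36.9
dp cm [ 8.43  8.5  -6.96] turn z -1.569
```

>>> move_arm(jaw=[4, 4, 4, 4, 4, 4, 4, 4, 4, 4], dp=[[0, 0, 0], [0, 0, 0], [0, 0, -2], [0, 0, -3], [0, 0, -2], [2.1, 2.12, 0], [2.1, 2.12, 0], [2.1, 2.12, 0], [2.1, 2.12, 0], [0, 0, 0]], turn=[[0, 0, 0], [0, 0, 0], [0, 0, 0], [0, 0, 0], [0, 0, 0], [0, 0, 0], [0, 0, 0], [0, 0, 0], [0, 0, 0], [0, 0, 0]])

```text
time_s: 19.25
position: [0.6343, 0.054, 0.0884]
tool_rot: [[0.927, -0.376, -0.0], [-0.376, -0.927, -0.0], [-0.0, 0.001, -1.0]]
ft_force: [-0.1, 1.1, -0.0]
grip_width: 0.04
gripper_force: 0.0
```

>>> move_arm(jaw=[4, 4, 4, 4, 4, 4, 4, 4, 4, 4, 4, 4], dp=[[0, 0, 0], [0, 0, 0], [0, 0, 0], [0, 0, 0], [0, 0, 0], [0, 0, 0], [0, 0, 0], [0, 0, 0], [0, 0, 0], [0, 0, 0], [0, 0, 0], [0, 0, 0]], turn=[[0, 0, -0.118], [0, 0, -0.118], [0, 0, -0.118], [0, 0, -0.118], [0, 0, -0.118], [0, 0, -0.118], [0, 0, -0.118], [0, 0, -0.118], [0, 0, -0.118], [0, 0, -0.118], [0, 0, -0.118], [0, 0, -0.118]])

```text
time_s: 20.25
position: [0.6323, 0.0591, 0.0885]
tool_rot: [[0.505, 0.863, -0.002], [0.863, -0.505, 0.001], [-0.0, -0.002, -1.0]]
ft_force: [-0.6, -1.2, 0.2]
grip_width: 0.0397
gripper_force: 0.0
```

>>> move_arm(jaw=[4, 4, 4, 4, 4, 4, 4, 4, 4, 4], dp=[[0, 0, 0], [0, 0, 0], [0, 0, 0], [0, 0, 0], [0, 0, 0], [0, 0, 0], [0, 0, 0], [0, 0, 0], [0, 0, 0], [0, 0, 0]], turn=[[0, 0, -0.118], [0, 0, -0.118], [0, 0, -0.118], [0, 0, -0.118], [0, 0, -0.118], [0, 0, -0.118], [0, 0, -0.118], [0, 0, -0.118], [0, 0, 0], [0, 0, 0]])

```text
time_s: 21.08
position: [0.6324, 0.0589, 0.0886]
tool_rot: [[-0.394, 0.919, -0.002], [0.919, 0.394, 0.001], [0.001, -0.001, -1.0]]
ft_force: [0.3, 0.3, -0.1]
grip_width: 0.0401
gripper_force: 0.0
```

```bash
python3 -c "
from h import *
rel(1,.018,113.2); bar()"
```

```text
t 21.08 pos [0.6324 0.0589 0.0886] yaw 113.19 F [ 0.3  0.3 -0.1] F tool [0.1 0.4 0.1] M [-0.02 -0.   -0.01] w 0.0401 0.0
dp cm [-0.21  0.04  7.06] turn z -0.0
n 1083 rect c mm [0.  0.8] size [43.9 13.9] ang 0.4 fit ang 0.2 y at 0 0.8
```

The bar sits at 112.8°, which confirms my angle reference for half way. Grip.

>>> move_arm(jaw=[4, 4, 4, 4, 4, 0, 0, 0, 0, 0, 0], dp=[[-0.15, 0.07, 3], [0, 0, 2.5], [0, 0, 1], [0, 0, 0.5], [0, 0, 0], [0, 0, 0], [0, 0, 0], [0, 0, 0], [0, 0, 0], [0, 0, 0], [0, 0, 0]], turn=[[0, 0, 0], [0, 0, 0], [0, 0, 0], [0, 0, 0], [0, 0, 0], [0, 0, 0], [0, 0, 0], [0, 0, 0], [0, 0, 0], [0, 0, 0], [0, 0, 0]], force=35)

```text
time_s: 22.05
position: [0.6339, 0.0571, 0.0203]
tool_rot: [[-0.396, 0.918, 0.0], [0.918, 0.396, -0.0], [-0.0, 0.0, -1.0]]
ft_force: [-4.4, -2.8, 6.1]
grip_width: 0.0134
gripper_force: 35.6
```

```bash
python3 -c "
from h import *
rel(1,.018,67.9)"
```

```text
t 22.05 pos [0.6339 0.0571 0.0203] yaw 113.36 F [-4.4 -2.8  6.1] F tool [-0.8 -5.2 -6.1] M [-0.21  0.61 -0.03] w 0.0134 35.6
dp cm [ 0.03 -0.04  0.23] turn z 0.793
```

>>> move_arm(jaw=[0, 0, 0, 0, 0, 0, 0, 0, 0, 0, 0, 0], dp=[[0, 0, 0], [0, 0, 0], [0, 0, 0], [0, 0, 0], [0, 0, 0], [0, 0, 0], [0, 0, 0], [0, 0, 0], [0, 0, 0], [0, 0, 0], [0, 0, 0], [0, 0, 0]], turn=[[0, 0, 0.08], [0, 0, 0.08], [0, 0, 0.08], [0, 0, 0.08], [0, 0, 0.08], [0, 0, 0.08], [0, 0, 0.08], [0, 0, 0.08], [0, 0, 0.08], [0, 0, 0.075], [0, 0, 0], [0, 0, 0]])

```text
time_s: 23.05
position: [0.6335, 0.0571, 0.0203]
tool_rot: [[0.378, 0.926, -0.001], [0.926, -0.378, -0.0], [-0.0, -0.001, -1.0]]
ft_force: [-5.0, -1.2, 8.2]
grip_width: 0.0133
gripper_force: 35.8
```

```bash
python3 -c "
from h import *
rel(1,.018,67.9); rel(3,.09,113.2)"
```

```text
t 23.05 pos [0.6335 0.0571 0.0203] yaw 67.79 F [-5.  -1.2  8.2] F tool [-3.  -4.2 -8.1] M [-0.29  0.79 -0.1 ] w 0.0133 35.8
dp cm [ 0.01 -0.01  0.23] turn z -0.002
t 23.05 pos [0.6335 0.0571 0.0203] yaw 67.79 F [-5.  -1.2  8.2] F tool [-3.  -4.2 -8.1] M [-0.29  0.79 -0.1 ] w 0.0133 35.8
dp cm [ -0.08 -17.02  -6.96] turn z -0.793
```

>>> move_arm(jaw=[4, 4, 4, 4, 4, 4, 4, 4, 4, 4, 4], dp=[[0, 0, 0], [0, 0, 0], [0, 0, -2], [0, 0, -3], [0, 0, -2], [0, -3.4, 0], [0, -3.4, 0], [0, -3.4, 0], [0, -3.4, 0], [0, -3.4, 0], [0, 0, 0]], turn=[[0, 0, 0], [0, 0, 0], [0, 0, 0], [0, 0, 0], [0, 0, 0], [0, 0, 0], [0, 0, 0], [0, 0, 0], [0, 0, 0], [0, 0, 0], [0, 0, 0]])

```text
time_s: 23.97
position: [0.4711, 0.1235, 0.0891]
tool_rot: [[0.375, 0.927, -0.005], [0.927, -0.375, 0.001], [-0.001, -0.005, -1.0]]
ft_force: [1.0, 0.4, 0.8]
grip_width: 0.0399
gripper_force: 0.0
```

>>> move_arm(jaw=[4, 4, 4, 4, 4, 4, 4, 4, 4], dp=[[0, 0, 0], [0, 0, 0], [0, 0, 0], [0, 0, 0], [0, 0, 0], [0, 0, 0], [0, 0, 0], [0, 0, 0], [0, 0, 0]], turn=[[0, 0, -0.113], [0, 0, -0.113], [0, 0, -0.113], [0, 0, -0.113], [0, 0, -0.113], [0, 0, -0.113], [0, 0, -0.113], [0, 0, 0], [0, 0, 0]])

```text
time_s: 24.72
position: [0.4769, 0.1215, 0.0891]
tool_rot: [[-0.39, 0.921, -0.001], [0.921, 0.39, 0.001], [0.001, -0.0, -1.0]]
ft_force: [-0.1, 0.4, -0.2]
grip_width: 0.0398
gripper_force: 0.0
```

```bash
python3 -c "
from h import *
rel(3,.018,113.2); bar()"
```

```text
t 24.72 pos [0.4769 0.1215 0.0891] yaw 112.95 F [-0.1  0.4 -0.2] F tool [0.4 0.  0.2] M [ 0.02  0.03 -0.  ] w 0.0398 0.0
dp cm [-0.04 -0.13  7.11] turn z -0.004
n 1085 rect c mm [-0.9 -1.6] size [13.8 43.6] ang -0.5 fit ang -1.0 y at 0 -1.3
```

>>> move_arm(jaw=[4, 4, 4, 4, 4, 0, 0, 0, 0, 0, 0], dp=[[-0.05, -0.14, 3], [0, 0, 2.5], [0, 0, 1], [0, 0, 0.5], [0, 0, 0], [0, 0, 0], [0, 0, 0], [0, 0, 0], [0, 0, 0], [0, 0, 0], [0, 0, 0]], turn=[[0, 0, 0], [0, 0, 0], [0, 0, 0], [0, 0, 0], [0, 0, 0], [0, 0, 0], [0, 0, 0], [0, 0, 0], [0, 0, 0], [0, 0, 0], [0, 0, 0]], force=35)

```text
time_s: 25.68
position: [0.4754, 0.1204, 0.0199]
tool_rot: [[-0.393, 0.92, -0.0], [0.92, 0.393, 0.0], [0.0, 0.0, -1.0]]
ft_force: [-2.6, -2.0, 5.6]
grip_width: 0.013
gripper_force: 35.7
```

```bash
python3 -c "
from h import *
rel(3,.018,67.9)"
```

```text
t 25.68 pos [0.4754 0.1204 0.0199] yaw 113.14 F [-2.6 -2.   5.6] F tool [-0.8 -3.2 -5.6] M [-0.25  0.44  0.06] w 0.013 35.7
dp cm [0.01 0.04 0.19] turn z 0.79
```

>>> move_arm(jaw=[0, 0, 0, 0, 0, 0, 0, 0, 0, 0, 0, 0], dp=[[0, 0, 0], [0, 0, 0], [0, 0, 0], [0, 0, 0], [0, 0, 0], [0, 0, 0], [0, 0, 0], [0, 0, 0], [0, 0, 0], [0, 0, 0], [0, 0, 0], [0, 0, 0]], turn=[[0, 0, 0.08], [0, 0, 0.08], [0, 0, 0.08], [0, 0, 0.08], [0, 0, 0.08], [0, 0, 0.08], [0, 0, 0.08], [0, 0, 0.08], [0, 0, 0.08], [0, 0, 0.075], [0, 0, 0], [0, 0, 0]])

```text
time_s: 26.68
position: [0.4757, 0.1204, 0.0199]
tool_rot: [[0.382, 0.924, 0.001], [0.924, -0.382, 0.0], [0.0, 0.0, -1.0]]
ft_force: [-0.8, -1.4, 5.4]
grip_width: 0.0137
gripper_force: 35.5
```

>>> move_arm(jaw=[4, 4, 4, 4, 4, 4, 4, 4, 4, 4, 4], dp=[[0, 0, 0], [0, 0, 0], [0, 0, -2], [0, 0, -3], [0, 0, -4], [-2, 1.5, -4], [-2, 1.5, -4], [-2, 1.5, -4], [-2, 1.5, 0], [0, 0, 0], [0, 0, 0]], turn=[[0, 0, 0], [0, 0, 0], [0, 0, 0], [0, 0, 0], [0, 0, 0], [0, 0, 0], [0, 0, 0], [0, 0, 0], [0, 0, 0], [0, 0, 0], [0, 0, 0]])

```text
time_s: 27.6
position: [0.4982, 0.0315, 0.2147]
tool_rot: [[0.383, 0.924, -0.001], [0.924, -0.383, 0.001], [0.0, -0.002, -1.0]]
ft_force: [-1.4, -0.6, 0.0]
grip_width: 0.0401
gripper_force: 0.0
```

Run:
```python
from h import *
rel(3,.018,67.9)
im,d=cams.get_image('wrist')
g=rectify('wrist',im,.03,(.5546,.0889)); cv2.imwrite('pics/rect3.png',g[:,:,::-1])
# bar angles from cloud at z~.072
c=cams.calibration('wrist');s=observe()
_,d,p=wcloud(); w=p@s['tool_rot'].T+s['position']
for i in range(4):
    k=knob(i); m=(abs(w[...,2]-.0715)<.0025)&(np.hypot(w[...,0]-k[0],w[...,1]-k[1])<.035)
    q=w[m][:,:2].astype(np.float32)*1000
    if len(q)>50:
        r=cv2.minAreaRect(q);b=cv2.boxPoints(r);e=max([b[1]-b[0],b[2]-b[1]],key=np.linalg.norm)
        print(i,len(q),np.round(r[1],1),'ang',round(np.degrees(np.arctan2(e[1],e[0]))%180,1),'target',(PH-90*i-90)%180)
```

```text
t 27.6 pos [0.4982 0.0315 0.2147] yaw 67.48 F [-1.4 -0.6  0. ] F tool [-1.1 -1.1 -0. ] M [-0.    0.04 -0.01] w 0.0401 0.0
dp cm [ 7.37 -5.46 19.68] turn z -0.007
0 474 [ 8.6 43.2] ang 157.7 target 158.1
1 628 [43.5 14.8] ang 67.4 target 68.1
2 507 [13.5 42.9] ang 157.5 target 158.1
3 594 [42.9 14. ] ang 67.7 target 68.10000000000002
```

View pics/rect3.png

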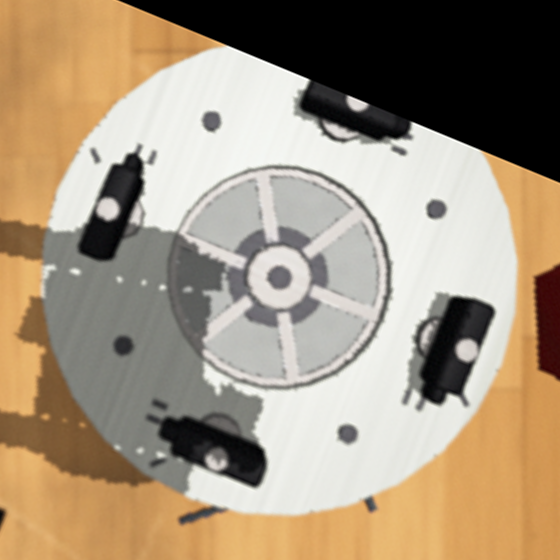

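All four bars lie within 1° of fully tight, with the noses at the double bars (about (150,155), (165,415), (415,395) and (400,145)). The arm is clear, so I'm handing in.

```bash
python3 -c "
from rig import ticket
print(ticket.close_job())"
```

```text
the job is handed in; nothing more can be done
None
```

The job is handed in: I brought the two loose knobs to the half-way mark, then tightened all four crisscross, each measured within about 1° of the double bar, in about 28 s, without touching anything else on the bench.

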